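# Find the hidden index notch of a sample changer with its locating key

### The arm

A 6-joint arm with a two-finger parallel gripper is mounted at the origin on the work surface. World frame = base frame: x ahead of the robot, y to its left, z up, the work surface at z = 0. Lengths are in m, angles in degrees, forces in N, time in s.
With the tool pointing down it reaches from about 0.375 to 0.9 m from the base axis. Payload 3.1 kg.
Tool frame: the origin (TCP) lies between the finger pads; the fingertips stand 11 mm ahead of it and the grasp point (between the pads) lies 8 mm behind it; z points along the fingers, y is the direction in which the jaws open and shut (so a half turn about z gives the same grasp; the last joint's range is limited). The gripper opens to 87 mm and grips with 3 to 60 N. Pads are 19 mm wide; open, the fingers measure 117 mm over their backs; the gripper's body (75 mm by 190 mm) begins 51 mm behind the grasp point.
Start: joints at [-82.878, 30.224, 82.088, -0, 67.689, -10.227], TCP at [0.186, -0.597, 0.234] pointing down, gripper open.
Joint ranges: [-176.69, 176.69], [-43.24, 126.21], [12.49, 139.97], [-82, 262], [0, 151.66], [-163.58, 163.58]. Speed limits (degrees/s): [159.86, 159.86, 180, 180, 180, 180].

### API

Orientations are given as a 3x3 rotation matrix whose columns are the frame's x, y, z axes.
In Python, from rig import bot, vision gives the robot as it stands. The module is installed in compiled form; this text tells all that it offers.
- The arm moves only by the tool jog_arm, never from a script. Its argument "rows" is a list of rows, each an object with "dp": the shift along the tool's x, y, z in mm, a list of three; "turn": the turn, a rotation vector about the tool's x, y, z in degrees, a list of three; "grip": the opening, from 0 (shut) to 1 (fully open). A call has 1 to 10 rows; each row is the pose to reach, as a shift and turn from the pose commanded when the call began, along the tool's axes at that moment; what a row does not reach only later rows make up. A row lasts 1/10 s, in which the tool goes at most 50 mm and 8.59 degrees, less where a joint would pass 70% of its speed; a pose out of reach is approached as far as the arm can. A call with a gripper value outside its range is refused whole. The fingers move at their own pace and stop on an object; the grip force is fixed at half the most. Time passes only in rows, so rows that repeat a pose let the fingers close. It gives the time, the measured TCP pose, the force and the opening at its end, in the units of the state.
- bot.read_state(): the state, without advancing time (a new reading comes with each control period).
- vision.capture(name): name is "scene" or "top" or "wrist"; returns (picture, depth): 480x640x3 uint8, red, green, blue; 480x640 float32, m along the optical axis (not along the pixel's ray), 0 where there is no reading.
- vision.camera_info(name): a dict with "vertical_fov" (degrees; the focal length in pixels is half the picture's height over the tangent of half this angle, whatever the lens; pixels are square), "cx", "cy" (the principal point, pixels), "position" and "rotation" of the camera in the world. Camera axes: x right, y down, z forward; pixel columns grow to the right and rows downward; lengths in m; the calibration is good to about 2 mm. A picture is of the moment at which its call begins: read the wrist's pose just before it. camera_info takes no time and is no camera call; for the wrist camera it gives the pose at the moment of the call.
- bot.hand_in(): hands the job in, once; it reports no verdict.
The state is a dict: "time_s": time; "joint_positions": joint angles; "qvel": joint speeds; "tau": joint torques, N m; "position": TCP position; "tcp_rot": TCP orientation; "force": force on the tool from outside, world axes, zero at the start; "moment": the same for the moment, N m; "opening": opening from 0.0 (shut) to 1.0 (fully open).
Only numpy, scipy, OpenCV 4.12 (cv2) and the standard library are available. Lean on these libraries where they do the work, as an engineer would, in place of code of your own. Each camera call takes 0.05 s, during which the arm holds its last target.

### The job

The sample changer's transport bar has stopped somewhere unknown under its hood and must be located. Swing the cover fully back against its stop, reach the locating key's foot in under the hood and set it on the bar at either end of the opening, then drag it gently along the bar until the foot drops into the hidden index notch; stop there, without forcing it, and leave the key sitting flat on the apron with its foot in the notch and the cover open. Leave the glassware and spatula on the bench where they stand.

Things in the scene. Friction and masses are not known exactly. Their poses are not given: they have to be found in the camera images.
- track: White hooded sample-changer track, fixed, 394 mm long (y), hood 100 mm deep. Origin: on the bench below the middle of the hood's front edge; x points in under the hood, away from the robot, y along the track. Hood underside 58, top 64 mm high. Its opening faces -x and spans y -107 to 107 mm between closed housings 67 mm high (on the +y one a motor to 115 mm, at x over 45 mm).
- apron_mid (a point): Centre of the top of the flat aluminium apron in front of the opening, part of the track: 5 mm above the bench, 100 mm (x) by 240 mm (y), from 100 mm before the hood's front edge up to it.
- bar_top (a point): Centre of the opening's floor, 50 mm in under the hood: top of the steel transport bar (does not move), 13 mm above the bench, from x = 12 to 91 mm of the track, then the back wall. Across it, parallel to x, runs one notch 16 mm wide and 10 mm deep; its middle lies anywhere from 45 mm left to 45 mm right of this point along y, hidden by the hood.
- cover (a joint): Cover angle, rad: 0 closed, level above the apron, in the way of the opening; grows as it swings up and back; 2.1 fully back on its stop, 30 degrees past upright. Starts at 0 to 0.45. Stiff hinge (0.15 N m), stays where left. Hinge line along the track's y at its x = 0, 64 mm above the bench. Aluminium plate reaching 60 mm from the hinge, 190 mm wide, 4 mm thick.
- cover_handle (a point): Middle of the cover's handle: round steel bar 12 mm in diameter, 80 mm long along the track's y, 95 mm from the hinge line, in the plane of the cover, on two 8 mm rods 40 mm to either side, with a free gap of 29 mm between bar and plate edge. Moves with the cover.
- key_mid (a point): Centre (35 mm above the sole) of the loose steel locating key, 0.25 to 0.4 kg, 70 mm high. x points to its foot, z up. Grip fin 40 (x) by 16 mm (y), centred here, 12 to 70 mm above the sole; sole 62 x 44 mm, 12 mm thick, x -40 to 22 mm; tongue 22 mm wide, 14 to 24 mm up, reaching x = 82 mm, foot under its end. Stands level on the bench, left or right of the apron.
- key_foot (a point): Centre of the underside of the key's foot: 70 mm ahead of the fin's centre, level with the sole. Foot 20 mm (key x) by 10 mm (key y), 14 mm tall. The key works with its x along the track's x: foot on the bar, its sole hangs 8 mm above the apron; foot in the notch, its sole lies flat on the apron.
- beaker_mid (a point): Glass beaker, 76 mm across, 100 mm high; centre half-way up. Leave alone.
- amber_a_mid (a point): Amber bottle, 60 mm across, 120 mm high; centre half-way up. Leave alone.
- amber_b_mid (a point): Amber bottle, 60 mm across, 120 mm high; centre half-way up. Leave alone.
- dish_mid (a point): Porcelain dish, 84 mm across, 30 mm high; centre half-way up. Leave alone.
- cup_mid (a point): Porcelain crucible cup, 52 mm across, 60 mm high; centre half-way up. Leave alone.
- spatula_grip (a point): Grip of a spatula 160 mm long lying on the bench. Leave alone.
Not all that is in view belongs to the job. What is shaped like the part that bears key_mid but blue or pink is not meant.

How it is judged:
By the outcome, as a careful person would: the job done as asked, in the order asked, and still so for the second after the job is handed in, with the robot touching nothing.
It also fails if it takes over 72 s, if anything falls off the work surface, if the arm or the gripper's body presses on something with over 40 N, if the wrist force passes 120 N, or if a joint passes its speed limit or range.

## Working session

There is one attempt and no reset: what is moved stays moved. The work goes in short steps, Python scripts to look and compute and a tool call to move; the robot and the scene stay as the last step left them, time stands still between calls to the robot, and variables do not carry over. Pictures are saved under pics/ and viewed, and the job is handed in when it is done.

Besides the shell and the picture viewer there is one more tool, called as a command line: name --argument value ..., lists and objects as JSON in quotes. jog_arm: Moves the arm, as the interface text tells. Its arguments: {"type":"object","properties":{"rows":{"type":"array"}},"required":["rows"]}

```bash
mkdir -p pics; ls; cat > h.py <<'E'
import numpy as np, cv2
from rig import bot, vision
def K(n):
    i=vision.camera_info(n); f=240/np.tan(np.radians(i['vertical_fov']/2)); return f,i
def cap(n,fn):
    f,i=K(n); p,d=vision.capture(n); cv2.imwrite('pics/'+fn+'.png',p[:,:,::-1]); 
    np.savez('pics/'+fn+'.npz',p=p,d=d,f=f,cx=i['cx'],cy=i['cy'],R=np.array(i['rotation']),t=np.array(i['position']))
def ld(fn): return np.load('pics/'+fn+'.npz')
def cloud(z):
    d=z['d']; v,u=np.mgrid[0:480,0:640]
    c=np.stack([(u-z['cx'])/z['f']*d,(v-z['cy'])/z['f']*d,d],-1)
    w=c@z['R'].T+z['t']; w[d==0]=np.nan; return w
E
python3 - <<'E'
from h import *
print(bot.read_state())
for n in ('scene','top','wrist'):
    cap(n,n+'0'); print(n,vision.camera_info(n))
E
```

```text
pics
{'time_s': 0.0, 'joint_positions': array([-8.28776965e+01,  3.02777304e+01,  8.21573960e+01, -2.33183347e-03,
        6.76885669e+01, -1.02274389e+01]), 'qvel': array([ 0.09549766,  0.13117645, -0.01320909,  0.0985377 ,  0.00052311,
        0.0432588 ]), 'tau': array([-4.21809646e-04, -4.40043819e+01, -1.76594514e+01,  6.32961025e-02,
        5.82491979e-02, -1.68485476e-04]), 'position': array([ 0.18630282, -0.59583586,  0.23257925]), 'tcp_rot': array([[ 9.54497702e-01,  2.98218116e-01, -3.05032257e-04],
       [ 2.98218071e-01, -9.54495371e-01,  2.13752800e-03],
       [ 3.46297694e-04, -2.13123169e-03, -9.99997669e-01]]), 'force': array([ 0.569304  , -0.22600321,  0.10295931]), 'moment': array([0.03465417, 0.02074031, 0.0206354 ]), 'opening': 1.0010400054849444}
scene {'vertical_fov': 44.161380071272646, 'cx': 325.5259229007199, 'cy': 243.83035160136282, 'position': array([1.44191819, 0.08524739, 1.31342879]), 'rotation': array([[-0.10731326,  0.79332844, -0.59926109],
       [ 0.99419931,  0.08998189, -0.05891518],
       [ 0.00718356, -0.60210734, -0.79838283]])}
top {'vertical_fov': 45.93548407225033, 'cx': 324.07736997148436, 'cy': 239.91973884952725, 'position': array([ 0.4036221 , -0.0038712 ,  1.42816823]), 'rotation': array([[-0.0063998 , -0.99807406,  0.06170258],
       [-0.99986819,  0.0073076 ,  0.01449811],
       [-0.01492108, -0.06160167, -0.99798928]])}
wrist {'vertical_fov': 69.10768739633879, 'cx': 317.8365436756677, 'cy': 243.00263491789443, 'position': array([ 0.2586653 , -0.57384431,  0.38425074]), 'rotation': array([[ 0.29812507, -0.91626793, -0.26753415],
       [-0.95452216, -0.28704959, -0.08056039],
       [-0.00298067,  0.27938435, -0.96017472]])}
```

View pics/top0.png

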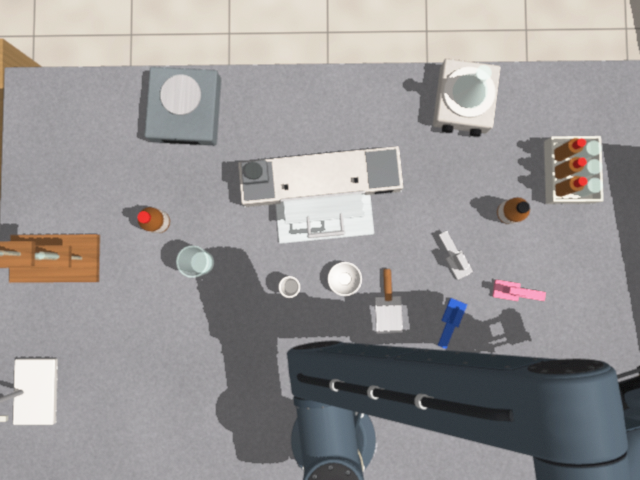

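View pics/scene0.png

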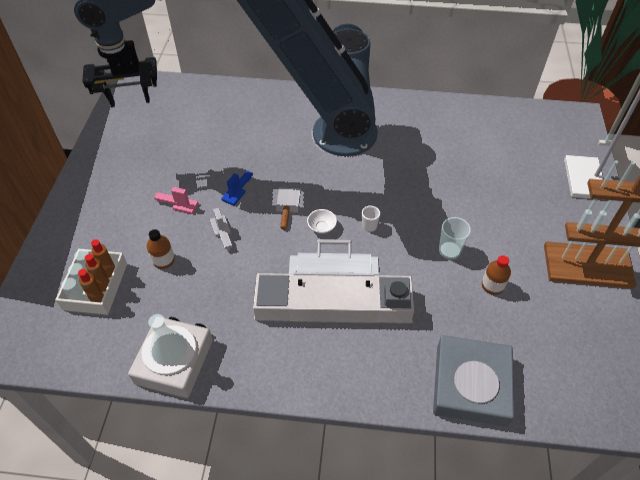

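```bash
python3 - <<'E'
from h import *
z=ld('top0');w=cloud(z);p=z['p']
cv2.imwrite('pics/c1.png',cv2.resize(p[215:295,420:500][:,:,::-1],(640,640),interpolation=cv2.INTER_NEAREST))
cv2.imwrite('pics/c2.png',cv2.resize(p[130:260,225:415][:,:,::-1],None,fx=4,fy=4,interpolation=cv2.INTER_CUBIC))
np.set_printoptions(precision=0,suppress=True,linewidth=220)
print(w[215:295:3,425:485:3,2]*1000)
print('trk');print(w[140:250:4,232:412:6,2]*1000)
E
```

```text
[[-1.  2.  1. -0.  2. -3. -1. -1. -1. -1.  2. -3. -3.  1. -6. -2.  1.  2. -2.  6.]
 [-5.  2.  2. -7.  3.  6.  2.  4.  4. -4.  3. -5.  2. -1. -1.  5. -3. nan  2.  0.]
 [-1. -1.  4. -4.  2. -1. -3.  3.  2.  0.  2.  0.  1. -2.  5.  3. -3.  1. -1.  3.]
 [-3.  2.  2.  1.  0.  1.  0.  2.  4. -0. -6. nan  0.  7. -5. -3.  1. -1. -0.  3.]
 [ 2.  4.  0.  4.  4.  1. -4. -4. -5. -4.  6. nan  3.  4. -1. -3. -1. -3.  6. -5.]
 [ 2.  3. -2. -3. -3. -2.  1. 21. -1. -6.  1. -4. -6. -2. -5.  2.  2. -6.  1.  1.]
 [ 1.  6. -3.  2.  2.  1. 25. 22. -5. -3. -4.  2. -1.  3. -2.  2.  6.  0.  4. -1.]
 [ 3. -0.  0.  4. -1. 22. 22. 27. 24. -4. -4. -4.  0. -3.  2. -1.  2. -1. -1.  1.]
 [ 6. -5. -1. -1. -3.  0. 25. 22. 25. -3. -2. -1. -1.  0.  2. -0. -2. -1. -3.  5.]
 [-0. -1. -2. -1.  0.  2. 17. 21. 23. 19. -5.  1.  2. -1.  5. -0. -1.  4.  1.  1.]
 [nan -2.  5. -5.  0.  2. -2. 23. 21. 28. 23. -1.  0.  5. -3.  1.  3.  0.  6.  1.]
 [-1. -2. -1.  3.  4.  5.  3. 13. 23. 24. 25.  0.  1.  5. -2. -7. -1. -2.  3. -2.]
 [ 5. -2. -0. -2.  2.  0. -1.  3. 23. 30. 27. 25. 12. -8. -1. -2.  5.  4. -0. -8.]
 [-5. -5. -3. -3. -0.
[... 4730 characters left out ...]
.  79.  77.  77.  82.  81.  85.   5.   6.   3.   9.   4.  -0.  -4.  -1.   5.   2.  -1.]
 [ -1.   5.  -2.   2.   1.   2.  -1.   4.   6.   5.   7.   0.   7.  80.  83.  74.   7.   3.   7.   3.   2.  -1.  -3.  -2.  -1.   2.   3.   3.  -2.  -3.]
 [ -6.   5.  -3.  -2.  -4.  -1.   4.   1.   2.  -2.   3.   1.   6.   1.   6.   0.  -2.  -1.   1.   2.   0.  -2.  -2.  -5.   2.   3.   2.  -3.   2.  -1.]
 [  3.  -3.  -0.   1.   4.  -2.   3.   4.  -1.  -2.   2.   2.  -2.   4.  -0.   3.   0.  -9.   2.  -0.  -1.  -0.  -3.   1.   1.   5.  -1.  -1.   1.   0.]
 [ -2.   1.  -1.  -0.   3.   1.  -3.   3.  -4.  -3.   3.  -4.   5.   4.  -1.  -0.  -6.   1.  -9.   1.   2.  -0.   4.  -0.   1.  -1.  -1.  -4.  -1.  -1.]]
```

View pics/c1.png

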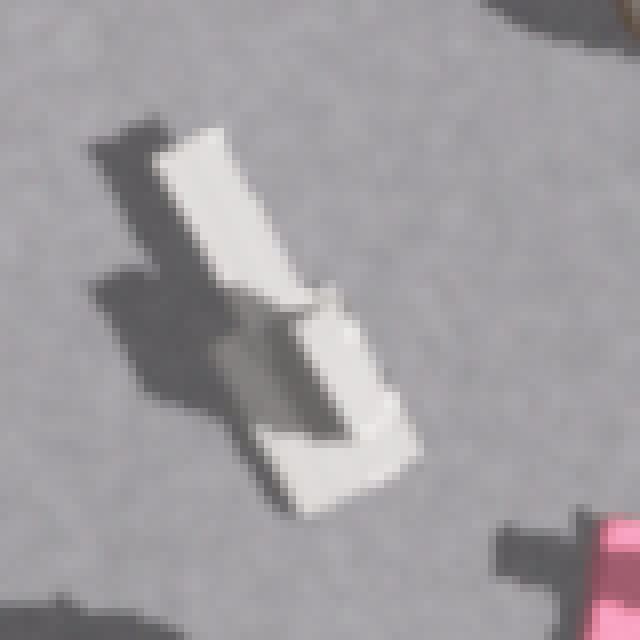

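View pics/c2.png

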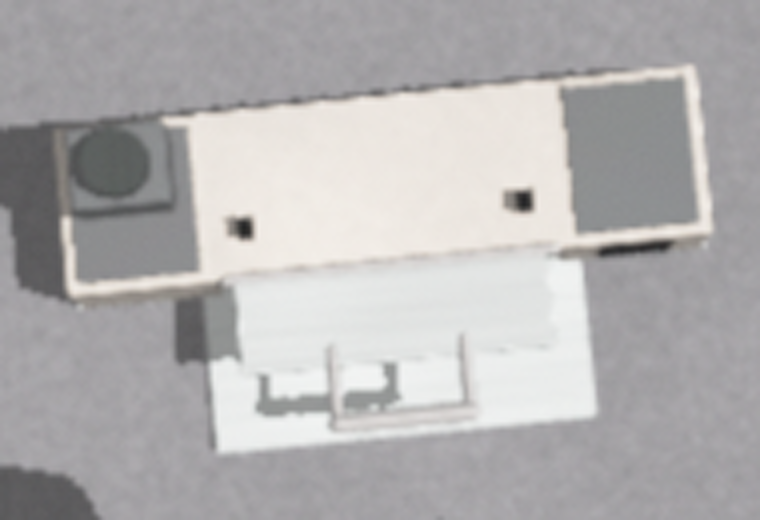

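```bash
cat >> h.py <<'E'
def ray(z,u,v,h):
    d=z['R']@np.array([(u-z['cx'])/z['f'],(v-z['cy'])/z['f'],1]); return z['t']+d*(h-z['t'][2])/d[2]
E
python3 - <<'E'
from h import *
np.set_printoptions(precision=4,suppress=True,linewidth=150)
z=ld('top0')
def P(x,y,h): return ray(z,x/4+225-.4,y/4+130-.4,h)
A=P(217,452,.005);B=P(597,415,.005);C=P(68,297,.067);D=P(712,233,.067);E=P(695,66,.067)
for n,q in zip('ABCDE',(A,B,C,D,E)): print(n,q)
for a,b in ((A,B),(C,D),(E,D)):
    e=a-b; print(np.linalg.norm(e), np.degrees(np.arctan2(-e[0],e[1])), (a+b)/2)
# handle ends
for h in (.075,.08): print(h,P(335,425,h),P(475,412,h))
# cover plane fit
w=cloud(z); m=np.zeros((480,640),bool); m[202:220,289:360]=1
# key: crop scale 8
def Q(x,y,h): return ray(z,x/8+420-.45,y/8+215-.45,h)
print('key fin top', [Q(*p,.07) for p in ((300,310),(345,293),(408,405),(350,435))])
print('tongue tip',[Q(*p,.024) for p in ((155,160),(222,128),(225,290),(305,303))])
print('sole back',[Q(*p,.012) for p in ((305,518),(425,455),(255,435))])
E
```

```text
A [0.4857 0.1309 0.005 ]
B [ 0.5073 -0.1086  0.005 ]
C [0.5768 0.2152 0.067 ]
D [ 0.6125 -0.1747  0.067 ]
E [ 0.7147 -0.1659  0.067 ]
0.24039763185735236 5.150620327048935 [0.4965 0.0111 0.005 ]
0.3915812240366816 5.227104982721593 [0.5947 0.0203 0.067 ]
0.10262163970592839 -85.09429631551738 [ 0.6636 -0.1703  0.067 ]
0.075 [0.4973 0.0534 0.075 ] [ 0.5045 -0.0305  0.075 ]
0.08 [0.497  0.0532 0.08  ] [ 0.5041 -0.0304  0.08  ]
key fin top [array([ 0.4532, -0.3019,  0.07  ]), array([ 0.4582, -0.3155,  0.07  ]), array([ 0.4246, -0.3335,  0.07  ]), array([ 0.4158, -0.316 ,  0.07  ])]
tongue tip [array([ 0.5017, -0.2682,  0.024 ]), array([ 0.5115, -0.2891,  0.024 ]), array([ 0.4612, -0.2891,  0.024 ]), array([ 0.457 , -0.3136,  0.024 ])]
sole back [array([ 0.3906, -0.3149,  0.012 ]), array([ 0.41  , -0.3525,  0.012 ]), array([ 0.4165, -0.2999,  0.012 ])]
```

```bash
python3 - <<'E'
from h import *
np.set_printoptions(precision=4,suppress=True,linewidth=150)
o=np.array([.5955,.0202]);th=np.radians(5.2);X=np.array([np.cos(th),np.sin(th)]);Y=np.array([-X[1],X[0]])
for n in ('top0','scene0'):
    z=ld(n);w=cloud(z).reshape(-1,3); w=w[~np.isnan(w[:,0])]
    q=w[:,:2]-o; t=np.c_[q@X,q@Y,w[:,2]]
    m=(abs(t[:,1])<85)&(abs(t[:,1])<.085)&(t[:,0]<-.012)&(t[:,0]>-.055)&(t[:,2]>.045)
    s=t[m]; c=np.polyfit(s[:,0],s[:,2],1); print(n,len(s),c,np.arctan(-c[0]),np.arctan2(np.median(s[:,2])-.066,-np.median(s[:,0])))
    m=(abs(t[:,1])<.037)&(t[:,0]<-.068)&(t[:,0]>-.115)&(t[:,2]>.03); s=t[m]; print(' bar',len(s),s.mean(0),s[:,0].min(),s[:,0].max(),np.median(s,0))
E
```

```text
top0 1225 [-0.1415  0.0658] 0.14056588617441437 0.13282797894884424
 bar 162 [-0.0931  0.0012  0.081 ] -0.09950834439680427 -0.06856107037142067 [-0.0936  0.0014  0.0812]
scene0 982 [-0.1454  0.0669] 0.14435920617619385 0.16805127486759838
 bar 146 [-0.089  -0.0041  0.0806] -0.09795046229766856 -0.06809548197947521 [-0.0889 -0.0045  0.0807]
```

View pics/wrist0.png

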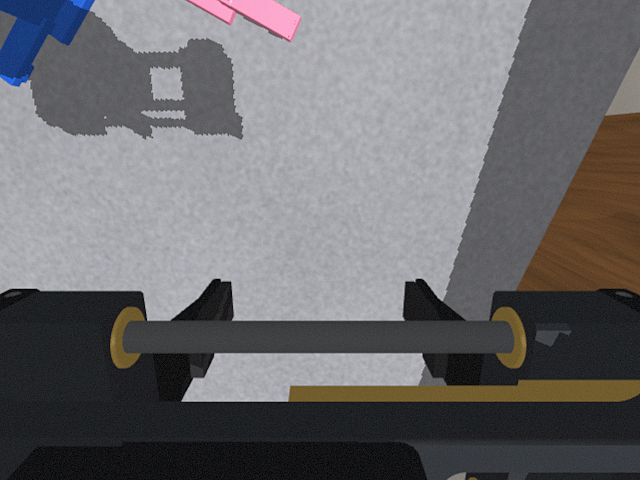

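```bash
cat >> h.py <<'E'
from scipy.spatial.transform import Rotation as Ro
np.set_printoptions(precision=4,suppress=True,linewidth=150)
O=np.array([.5955,.0202]);TH=5.2;_t=np.radians(TH);X=np.array([np.cos(_t),np.sin(_t)]);Y=np.array([-X[1],X[0]])
def Rdown(a):
    a=np.radians(a); x=[np.cos(a),np.sin(a),0];z=[0,0,-1]; return np.array([x,np.cross(z,x),z]).T
def rel(p,xang,s=None):
    s=s or bot.read_state(); R=s['tcp_rot']
    print('dp',np.round((R.T@(np.array(p)-s['position']))*1000,1),'turn',np.round(Ro.from_matrix(R.T@Rdown(xang)).as_rotvec(degrees=True),2))
def st():
    s=bot.read_state(); q=s['position'][:2]-O
    print('t',round(s['time_s'],2),'pos',s['position'],'trk mm',np.round(np.array([q@X,q@Y,s['position'][2]])*1000,1),'F',s['force'].round(2),'M',s['moment'].round(2),'op',round(s['opening'],3),'q',s['joint_positions'].round(0), 'xang',round(np.degrees(np.arctan2(s['tcp_rot'][1,0],s['tcp_rot'][0,0])),2))
def tw(x,y,z): p=O+X*x/1000+Y*y/1000; return np.array([p[0],p[1],z/1000])
E
python3 -c "
from h import *
rel(tw(-94,0,150),95.2)"
```

```text
dp [ 482.4 -485.8   83.7] turn [ -0.07  -0.07 -77.85]
```

jog_arm --rows '[{"dp":[0,0,0],"turn":[0,0,0],"grip":0.3},{"dp":[482,-486,40],"turn":[0,0,-77.9],"grip":0.3},{"dp":[482,-486,40],"turn":[0,0,-77.9],"grip":0.3},{"dp":[482,-486,40],"turn":[0,0,-77.9],"grip":0.3},{"dp":[482,-486,40],"turn":[0,0,-77.9],"grip":0.3},{"dp":[482,-486,40],"turn":[0,0,-77.9],"grip":0.3},{"dp":[482,-486,40],"turn":[0,0,-77.9],"grip":0.3},{"dp":[482,-486,40],"turn":[0,0,-77.9],"grip":0.3},{"dp":[482,-486,40],"turn":[0,0,-77.9],"grip":0.3},{"dp":[482,-486,40],"turn":[0,0,-77.9],"grip":0.3}]'

```text
time_s: 1.15
position: [0.3939, -0.1961, 0.2074]
tcp_rot: [[-0.087, 0.996, 0.001], [0.996, 0.087, -0.001], [-0.001, 0.001, -1.0]]
force: [0.8, -0.4, 0.8]
opening: 0.312
```

```bash
python3 -c "
from h import *
st();rel(tw(-94,0,150),95.2)"
```

```text
t 1.15 pos [ 0.3939 -0.1961  0.2074] trk mm [-220.3 -197.1  207.4] F [ 0.8  -0.36  0.78] M [ 0.01 -0.18  0.03] op 0.312 q [-41.  18. 109.   0.  52. -46.] xang 95.02
dp [197.6 125.7  57.4] turn [ 0.04  0.03 -0.18]
```

jog_arm --rows '[{"dp":[197,125,57],"turn":[0,0,0],"grip":0.3},{"dp":[197,125,57],"turn":[0,0,0],"grip":0.3},{"dp":[197,125,57],"turn":[0,0,0],"grip":0.3},{"dp":[197,125,57],"turn":[0,0,0],"grip":0.3},{"dp":[197,125,57],"turn":[0,0,0],"grip":0.3},{"dp":[197,125,57],"turn":[0,0,0],"grip":0.3},{"dp":[197,125,57],"turn":[0,0,0],"grip":0.3}]'

```text
time_s: 1.85
position: [0.5016, 0.0096, 0.15]
tcp_rot: [[-0.085, 0.996, -0.001], [0.996, 0.085, -0.0], [-0.0, -0.001, -1.0]]
force: [-1.0, -0.2, 0.2]
opening: 0.302
```

```bash
python3 -c "
from h import *
st();rel(tw(-94,0,150),95.2)
cap('wrist','w1');cap('top','t1')"
```

```text
t 1.85 pos [0.5016 0.0096 0.15  ] trk mm [-94.5  -2.  150. ] F [-1.04 -0.23  0.21] M [-0.   -0.12  0.02] op 0.302 q [-12.  28. 104.  -0.  48. -17.] xang 94.86
dp [ 2.   0.5 -0. ] turn [-0.05  0.01 -0.34]
```

View pics/w1.png

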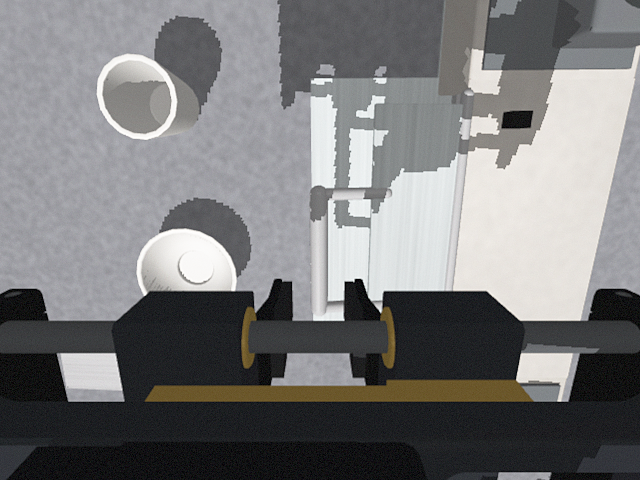

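jog_arm --rows '[{"dp":[2,0.5,40],"turn":[0,0,-0.3],"grip":0.3},{"dp":[2,0.5,65],"turn":[0,0,-0.3],"grip":0.3},{"dp":[2,0.5,80.5],"turn":[0,0,-0.3],"grip":0.3},{"dp":[2,0.5,80.5],"turn":[0,0,-0.3],"grip":0.3}]'

```text
time_s: 2.35
position: [0.5003, 0.0095, 0.0685]
tcp_rot: [[-0.084, 0.996, -0.004], [0.996, 0.084, 0.001], [0.001, -0.004, -1.0]]
force: [-1.1, -1.0, 0.1]
opening: 0.299
```

jog_arm --rows '[{"dp":[0,0,0],"turn":[0,0,0],"grip":0.0},{"dp":[0,0,0],"turn":[0,0,0],"grip":0.0},{"dp":[0,0,0],"turn":[0,0,0],"grip":0.0},{"dp":[0,0,0],"turn":[0,0,0],"grip":0.0}]'

```text
time_s: 2.75
position: [0.5021, 0.0102, 0.0707]
tcp_rot: [[-0.088, 0.996, 0.001], [0.996, 0.088, -0.001], [-0.001, 0.001, -1.0]]
force: [-1.4, -2.1, 0.8]
opening: 0.131
```

```bash
python3 -c "
from h import *
st()"
```

```text
t 2.75 pos [0.5021 0.0102 0.0707] trk mm [-94.   -1.5  70.7] F [-1.41 -2.11  0.76] M [-0.66  0.12  0.06] op 0.131 q [-12.  36. 107.  -0.  36. -17.] xang 95.04
```

jog_arm --rows '[{"dp":[0,1.8,-9.3],"turn":[0,0,0],"grip":0},{"dp":[0,4.5,-18.4],"turn":[0,0,0],"grip":0},{"dp":[0,8.1,-27.2],"turn":[0,0,0],"grip":0},{"dp":[0,12.6,-35.6],"turn":[0,0,0],"grip":0},{"dp":[0,17.9,-43.5],"turn":[0,0,0],"grip":0},{"dp":[0,23.9,-50.8],"turn":[0,0,0],"grip":0},{"dp":[0,30.7,-57.5],"turn":[0,0,0],"grip":0},{"dp":[0,38,-63.5],"turn":[0,0,0],"grip":0},{"dp":[0,46,-68.7],"turn":[0,0,0],"grip":0},{"dp":[0,54.4,-73.1],"turn":[0,0,0],"grip":0}]'

```text
time_s: 3.75
position: [0.5489, 0.0147, 0.144]
tcp_rot: [[-0.09, 0.996, -0.017], [0.996, 0.09, -0.002], [-0.001, -0.017, -1.0]]
force: [-11.5, -6.9, 13.1]
opening: 0.126
```

```bash
python3 -c "
from h import *
st()
for a in np.arange(1.24,2.2,.1): print(round(a,2), np.round([95*(np.cos(1.14)-np.cos(a)),-95*(np.sin(a)-np.sin(1.14))],1))
for a in (2.1,2.12): print(a, np.round([95*(np.cos(1.14)-np.cos(a)),-95*(np.sin(a)-np.sin(1.14))],1))"
```

```text
t 3.75 pos [0.5489 0.0147 0.144 ] trk mm [-46.9  -1.3 144. ] F [-11.48  -6.95  13.11] M [-1.23  2.09  0.01] op 0.126 q [-10.  32.  97.  -0.  52. -15.] xang 95.14
1.24 [ 8.8 -3.5]
1.34 [17.9 -6.2]
1.44 [27.3 -7.9]
1.54 [36.7 -8.6]
1.64 [46.2 -8.5]
1.74 [55.7 -7.3]
1.84 [64.9 -5.3]
1.94 [74.  -2.3]
2.04 [82.6  1.6]
2.14 [90.9  6.3]
2.1 [87.6  4.3]
2.12 [89.3  5.3]
```

jog_arm --rows '[{"dp":[0,0,0],"turn":[0,0,0],"grip":0},{"dp":[0,0,0],"turn":[0,0,0],"grip":0}]'

```text
time_s: 3.95
position: [0.5519, 0.0149, 0.1453]
tcp_rot: [[-0.089, 0.996, -0.009], [0.996, 0.089, -0.002], [-0.001, -0.009, -1.0]]
force: [-11.5, -6.1, 16.7]
opening: 0.125
```

```bash
python3 -c "
from h import *
st()
cap('scene','s2')
z=ld('s2'); cv2.imwrite('pics/s2c.png',cv2.resize(z['p'][180:340,220:440][:,:,::-1],None,fx=3,fy=3))"
```

```text
t 3.95 pos [0.5519 0.0149 0.1453] trk mm [-43.9  -1.3 145.3] F [-11.51  -6.07  16.7 ] M [-1.    2.01  0.  ] op 0.125 q [-10.  32.  97.  -0.  52. -15.] xang 95.12
```

View pics/s2c.png

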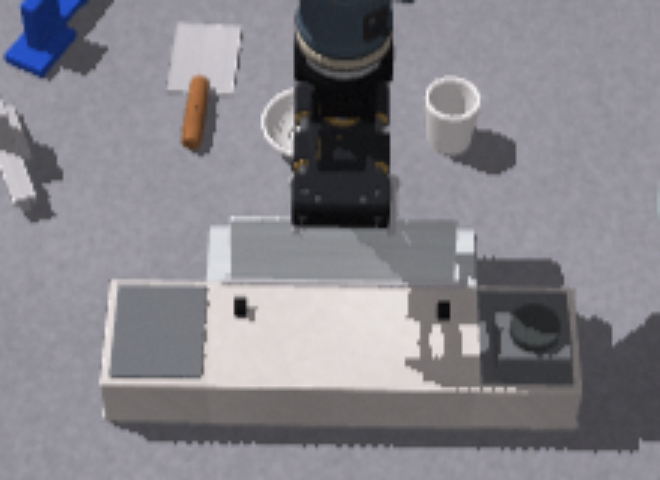

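jog_arm --rows '[{"dp":[0,0,0],"turn":[0,0,0],"grip":0.23},{"dp":[0,0,0],"turn":[0,0,0],"grip":0.23},{"dp":[0,0,0],"turn":[0,0,0],"grip":0.23}]'

```text
time_s: 4.3
position: [0.5563, 0.0161, 0.1435]
tcp_rot: [[-0.087, 0.996, 0.001], [0.996, 0.087, 0.001], [0.001, 0.001, -1.0]]
force: [-1.0, -1.0, 1.8]
opening: 0.216
```

```bash
python3 -c "
from h import *
st()
cap('wrist','w3')"
```

```text
t 4.3 pos [0.5563 0.0161 0.1435] trk mm [-39.5  -0.5 143.5] F [-1.03 -0.96  1.84] M [-0.06  0.16  0.04] op 0.216 q [-10.  32.  97.   0.  51. -15.] xang 94.99
```

View pics/w3.png

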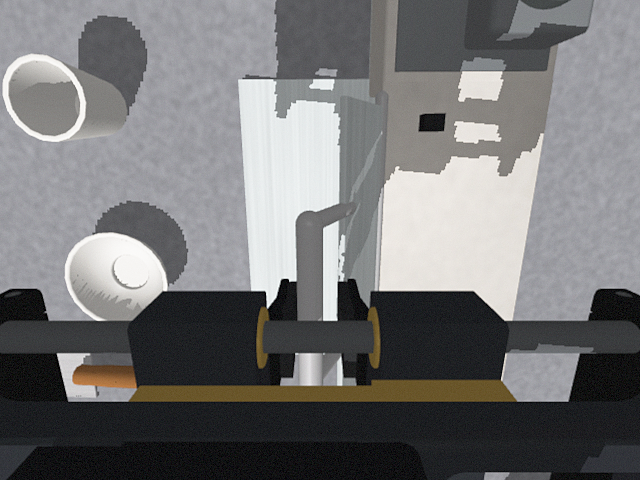

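jog_arm --rows '[{"dp":[0,10,-3.5],"turn":[0,0,0],"grip":0.23},{"dp":[0,20,-6.2],"turn":[0,0,0],"grip":0.23},{"dp":[0,30,-8],"turn":[0,0,0],"grip":0.23},{"dp":[0,40,-8.6],"turn":[0,0,0],"grip":0.23},{"dp":[0,50,-8.5],"turn":[0,0,0],"grip":0.23},{"dp":[0,59,-7.3],"turn":[0,0,0],"grip":0.23},{"dp":[0,68,-5.3],"turn":[0,0,0],"grip":0.23},{"dp":[0,77,-2.3],"turn":[0,0,0],"grip":0.23},{"dp":[0,84,1.6],"turn":[0,0,0],"grip":0.23},{"dp":[0,84,1.6],"turn":[0,0,0],"grip":0.23}]'

```text
time_s: 5.35
position: [0.6411, 0.0229, 0.1404]
tcp_rot: [[-0.087, 0.996, 0.001], [0.996, 0.087, 0.0], [-0.0, 0.001, -1.0]]
force: [0.3, -0.1, -0.3]
opening: 0.234
```

jog_arm --rows '[{"dp":[0,2.5,1],"turn":[0,0,0],"grip":0.23},{"dp":[0,5,2],"turn":[0,0,0],"grip":0.23},{"dp":[0,5,2],"turn":[0,0,0],"grip":0.23}]'

```text
time_s: 5.65
position: [0.6446, 0.0234, 0.139]
tcp_rot: [[-0.087, 0.996, -0.001], [0.996, 0.087, 0.0], [0.0, -0.001, -1.0]]
force: [-1.1, 0.7, -0.7]
opening: 0.232
```

```bash
python3 -c "
from h import *
st()
cap('wrist','w4');cap('scene','s4')
z=ld('s4'); cv2.imwrite('pics/s4c.png',cv2.resize(z['p'][180:340,220:440][:,:,::-1],None,fx=3,fy=3))"
```

```text
t 5.65 pos [0.6446 0.0234 0.139 ] trk mm [ 49.2  -1.3 139. ] F [-1.09  0.71 -0.65] M [-0.06  0.04 -0.01] op 0.232 q [ -8.  38.  84.   0.  58. -13.] xang 94.99
```

View pics/w4.png

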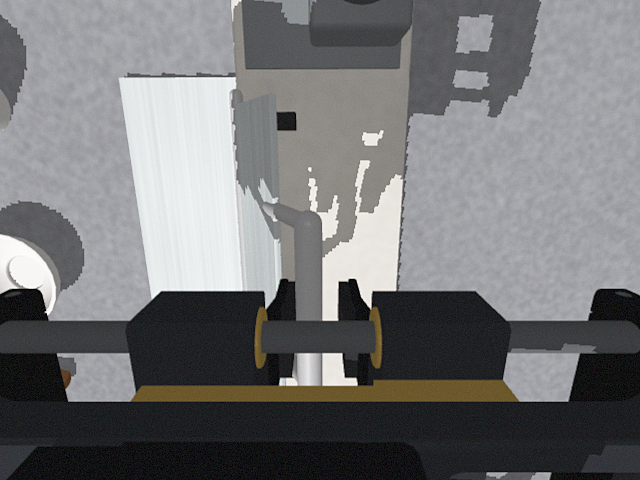

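View pics/s4c.png

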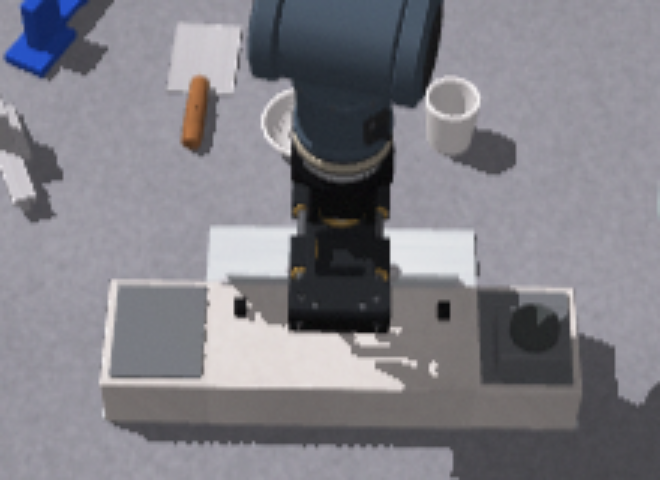

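jog_arm --rows '[{"dp":[0,2,1],"turn":[0,0,0],"grip":0.23},{"dp":[0,4,2],"turn":[0,0,0],"grip":0.23},{"dp":[0,4,2],"turn":[0,0,0],"grip":0.23}]'

```text
time_s: 6.05
position: [0.6477, 0.0237, 0.1372]
tcp_rot: [[-0.087, 0.996, -0.003], [0.996, 0.087, -0.0], [0.0, -0.003, -1.0]]
force: [-4.8, -0.1, 1.9]
opening: 0.233
```

```bash
python3 -c "
from h import *
st()"
```

```text
t 6.05 pos [0.6477 0.0237 0.1372] trk mm [ 52.3  -1.3 137.2] F [-4.81 -0.07  1.92] M [-0.15  0.61 -0.  ] op 0.233 q [ -8.  38.  83.  -0.  58. -13.] xang 95.01
```

jog_arm --rows '[{"dp":[0,2,0.5],"turn":[0,0,0],"grip":0.23},{"dp":[0,3.5,1],"turn":[0,0,0],"grip":0.23},{"dp":[0,3.5,1],"turn":[0,0,0],"grip":0.23}]'

```text
time_s: 6.35
position: [0.6479, 0.0238, 0.1361]
tcp_rot: [[-0.088, 0.996, -0.011], [0.996, 0.088, -0.0], [0.0, -0.011, -1.0]]
force: [-11.2, -1.9, 7.3]
opening: 0.231
```

```bash
python3 -c "
from h import *
st()"
```

```text
t 6.35 pos [0.6479 0.0238 0.1361] trk mm [ 52.5  -1.2 136.1] F [-11.21  -1.93   7.28] M [-0.34  1.76  0.05] op 0.231 q [ -8.  39.  83.  -0.  59. -13.] xang 95.04
```

jog_arm --rows '[{"dp":[0,-7,-1],"turn":[0,0,0],"grip":0.23},{"dp":[0,-7,-40],"turn":[0,0,0],"grip":0.3},{"dp":[0,-7,-80],"turn":[0,0,0],"grip":0.6},{"dp":[0,-7,-100],"turn":[0,0,0],"grip":1},{"dp":[0,-7,-100],"turn":[0,0,0],"grip":1}]'

```text
time_s: 6.85
position: [0.6492, 0.0231, 0.241]
tcp_rot: [[-0.087, 0.996, 0.012], [0.996, 0.087, -0.001], [-0.002, 0.012, -1.0]]
force: [0.1, 0.0, -0.0]
opening: 0.488
```

```bash
python3 -c "
from h import *
st()
cap('top','t5')
# go above the key: camera view
c=np.array([.438,-.317]); 
for a in (27.5,207.5): rel([c[0],c[1],.2],a)
"
```

```text
t 6.85 pos [0.6492 0.0231 0.241 ] trk mm [ 53.7  -1.9 241. ] F [ 0.12  0.01 -0.01] M [-0.04 -0.14 -0.03] op 0.488 q [ -8.  31.  78.   0.  69. -13.] xang 95.0
dp [-320.7 -238.5   37.2] turn [ 0.39 -0.18 67.49]
dp [-320.7 -238.5   37.2] turn [   0.2     0.44 -112.51]
```

```bash
python3 -c "
from h import *
c=np.array([.438,-.317]); d=np.array([np.cos(np.radians(27.5)),np.sin(np.radians(27.5))])
print(c-d*.05); rel([*(c-d*.05),.2],27.5)
z=ld('t5');w=cloud(z).reshape(-1,3); w=w[~np.isnan(w[:,0])]
q=w[:,:2]-O; t=np.c_[q@X,q@Y,w[:,2]]
"
```

```text
[ 0.3936 -0.3401]
dp [-339.9 -284.7   36.9] turn [ 0.39 -0.18 67.49]
```

jog_arm --rows '[{"dp":[-340,-285,37],"turn":[0.4,-0.2,67.5],"grip":0.6},{"dp":[-340,-285,37],"turn":[0.4,-0.2,67.5],"grip":0.6},{"dp":[-340,-285,37],"turn":[0.4,-0.2,67.5],"grip":0.6},{"dp":[-340,-285,37],"turn":[0.4,-0.2,67.5],"grip":0.6},{"dp":[-340,-285,37],"turn":[0.4,-0.2,67.5],"grip":0.6},{"dp":[-340,-285,37],"turn":[0.4,-0.2,67.5],"grip":0.6},{"dp":[-340,-285,37],"turn":[0.4,-0.2,67.5],"grip":0.6},{"dp":[-340,-285,37],"turn":[0.4,-0.2,67.5],"grip":0.6},{"dp":[-340,-285,37],"turn":[0.4,-0.2,67.5],"grip":0.6},{"dp":[-340,-285,37],"turn":[0.4,-0.2,67.5],"grip":0.6}]'

```text
time_s: 7.9
position: [0.3882, -0.3445, 0.1975]
tcp_rot: [[0.89, 0.456, -0.009], [0.456, -0.89, -0.0], [-0.008, -0.004, -1.0]]
force: [0.3, 1.1, 0.0]
opening: 0.603
```

```bash
python3 -c "
from h import *
st()
c=np.array([.438,-.317]); d=np.array([np.cos(np.radians(27.5)),np.sin(np.radians(27.5))])
rel([*(c-d*.05),.2],27.5)
cap('wrist','w6')"
```

```text
t 7.9 pos [ 0.3882 -0.3445  0.1975] trk mm [-239.5 -344.4  197.5] F [0.31 1.14 0.01] M [ 0.02 -0.06 -0.02] op 0.603 q [-54.  25.  99.  -0.  56.   9.] xang 27.11
dp [ 6.9 -1.5 -2.6] turn [-0.21  0.45 -0.4 ]
```

View pics/w6.png

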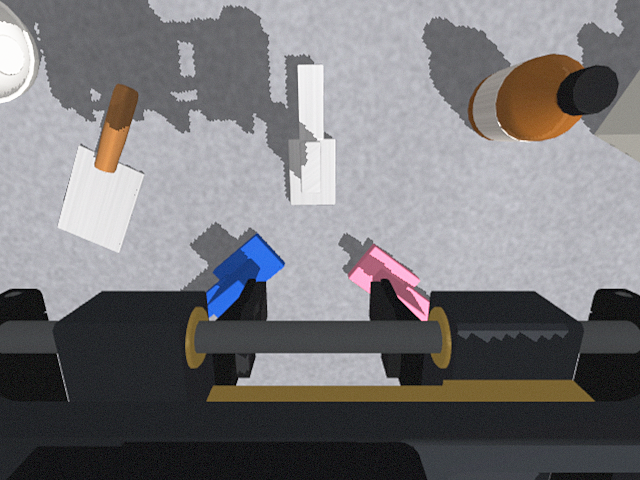

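```bash
python3 -c "
from h import *
z=ld('w6'); cv2.imwrite('pics/w6c.png',cv2.resize(z['p'][50:220,260:360][:,:,::-1],None,fx=3.5,fy=3.5,interpolation=cv2.INTER_CUBIC))
w=cloud(z);
m=(w[...,2]>.055)&(np.arange(640)[None]>260)&(np.arange(640)[None]<360)&(np.arange(480)[:,None]<220)&(np.arange(480)[:,None]>50)
q=w[m];print(len(q),q.mean(0))
ys,xs=np.nonzero(m);print(cv2.minAreaRect(np.c_[xs,ys].astype(np.float32)))
r=cv2.minAreaRect((q[:,:2]*1000).astype(np.float32));print(r)
m2=(w[...,2]>.018)&(w[...,2]<.03)&(np.arange(640)[None]>260)&(np.arange(640)[None]<360)&(np.arange(480)[:,None]<145)&(np.arange(480)[:,None]>50)
q=w[m2];print(len(q),q.mean(0),cv2.minAreaRect((q[:,:2]*1000).astype(np.float32)))
v,_,_,_=cv2.fitLine((q[:,:2]*1000).astype(np.float32),cv2.DIST_HUBER,0,.01,.01)[:4] ,0,0,0
print(v.ravel(),np.degrees(np.arctan2(v[1],v[0])))
"
```

```text
1054 [ 0.4341 -0.3132  0.0703]
((310.0, 167.5), (51.0, 20.0), 90.0)
((433.6607666015625, -313.33184814453125), (39.394134521484375, 15.902406692504883), 27.202041625976562)
1936 [ 0.4792 -0.2892  0.0244] ((477.4555969238281, -289.9766845703125), (64.56063842773438, 21.936893463134766), 28.173288345336914)
[   0.8792    0.4764  479.3152 -289.1382] [28.4496]
```

View pics/w6c.png

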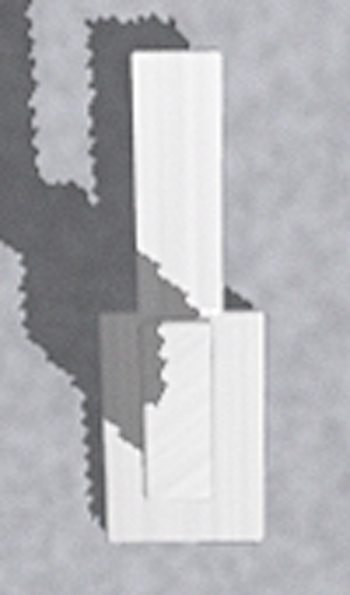

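```bash
python3 -c "
from h import *
st()
rel([.4391,-.3105,.125],27.9)"
```

```text
t 7.95 pos [ 0.3893 -0.342   0.1976] trk mm [-238.2 -342.1  197.6] F [-0.51 -0.28  0.45] M [ 0.05 -0.06  0.03] op 0.602 q [-53.  25.  99.  -0.  56.  10.] xang 27.19
dp [59.2 -4.9 72.2] turn [-0.31  0.37 -0.71]
```

jog_arm --rows '[{"dp":[25,-5,30],"turn":[0,0,-0.7],"grip":0.5},{"dp":[55,-5,60],"turn":[0,0,-0.7],"grip":0.5},{"dp":[57,-5,71],"turn":[0,0,-0.7],"grip":0.5},{"dp":[57,-5,71],"turn":[0,0,-0.7],"grip":0.5},{"dp":[57,-5,71],"turn":[0,0,-0.7],"grip":0.5}]'

```text
time_s: 8.45
position: [0.4388, -0.3088, 0.1279]
tcp_rot: [[0.881, 0.474, -0.008], [0.474, -0.881, 0.001], [-0.007, -0.004, -1.0]]
force: [0.3, -0.8, 0.4]
opening: 0.499
```

```bash
python3 -c "
from h import *
st()
rel([.4391,-.3105,.037],27.9)
cap('wrist','w7')"
```

```text
t 8.45 pos [ 0.4388 -0.3088  0.1279] trk mm [-185.9 -313.4  127.9] F [ 0.29 -0.83  0.38] M [-0.04 -0.03 -0.02] op 0.499 q [-47.  32. 100.  -0.  48.  15.] xang 28.27
dp [ 0.1  2.  90.9] turn [-0.25  0.38  0.37]
```

View pics/w7.png

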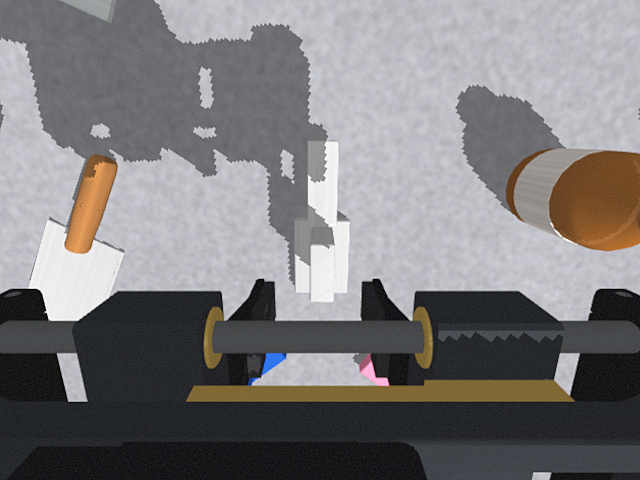

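```bash
python3 -c "
from h import *
z=ld('w7');w=cloud(z);U=np.arange(640)[None];V=np.arange(480)[:,None]
m=(w[...,2]>.055)&(w[...,2]<.08)&(U>280)&(U<350)&(V<305)
q=w[m];print(len(q),q.mean(0),cv2.minAreaRect((q[:,:2]*1000).astype(np.float32)))
st();rel([.4391,-.3105,.037],27.9)
"
```

```text
1592 [ 0.4365 -0.3119  0.0695] ((434.5406494140625, -313.0527648925781), (39.641605377197266, 15.98083209991455), 27.85304069519043)
t 8.5 pos [ 0.439  -0.3095  0.1285] trk mm [-185.8 -314.1  128.5] F [ 0.18 -0.32 -0.22] M [0.01 0.02 0.  ] op 0.498 q [-47.  32. 100.  -0.  48.  15.] xang 28.23
dp [ 0.2  1.2 91.5] turn [-0.16  0.36  0.33]
```

jog_arm --rows '[{"dp":[1,1,40],"turn":[-0.1,0.4,0.3],"grip":0.5},{"dp":[1,1,70],"turn":[-0.1,0.4,0.3],"grip":0.5},{"dp":[1,1,91],"turn":[-0.1,0.4,0.3],"grip":0.5},{"dp":[1,1,91],"turn":[-0.1,0.4,0.3],"grip":0.5},{"dp":[1,1,91],"turn":[-0.1,0.4,0.3],"grip":0.5}]'

```text
time_s: 9.0
position: [0.4397, -0.3106, 0.0379]
tcp_rot: [[0.884, 0.467, 0.001], [0.467, -0.884, 0.001], [0.001, -0.001, -1.0]]
force: [-0.6, -0.1, -0.1]
opening: 0.497
```

```bash
python3 -c "
from h import *
st()
rel([.4398,-.3103,.037],27.9)"
```

```text
t 9.0 pos [ 0.4397 -0.3106  0.0379] trk mm [-185.2 -315.3   37.9] F [-0.59 -0.14 -0.1 ] M [-0.01 -0.02 -0.03] op 0.497 q [-47.  41. 103.   0.  36.  15.] xang 27.85
dp [ 0.3 -0.2  0.9] turn [-0.03 -0.06 -0.05]
```

jog_arm --rows '[{"dp":[0,0,0],"turn":[0,0,0],"grip":0},{"dp":[0,0,0],"turn":[0,0,0],"grip":0},{"dp":[0,0,0],"turn":[0,0,0],"grip":0},{"dp":[0,0,0],"turn":[0,0,0],"grip":0},{"dp":[0,0,0],"turn":[0,0,0],"grip":0},{"dp":[0,0,0],"turn":[0,0,0],"grip":0}]'

```text
time_s: 9.6
position: [0.4399, -0.3101, 0.0375]
tcp_rot: [[0.884, 0.468, 0.001], [0.468, -0.884, 0.001], [0.001, -0.001, -1.0]]
force: [-0.8, 0.1, 5.7]
opening: 0.185
```

```bash
python3 -c "
from h import *
st()"
```

```text
t 9.6 pos [ 0.4399 -0.3101  0.0375] trk mm [-184.9 -314.9   37.5] F [-0.79  0.1   5.7 ] M [-0.08 -0.06 -0.03] op 0.185 q [-47.  41. 103.   0.  36.  15.] xang 27.9
```

jog_arm --rows '[{"dp":[0,0,-20],"turn":[0,0,0],"grip":0},{"dp":[0,0,-50],"turn":[0,0,0],"grip":0},{"dp":[0,0,-70],"turn":[0,0,0],"grip":0},{"dp":[0,0,-70],"turn":[0,0,0],"grip":0},{"dp":[0,0,-70],"turn":[0,0,0],"grip":0}]'

```text
time_s: 10.1
position: [0.4391, -0.3094, 0.1064]
tcp_rot: [[0.884, 0.468, -0.001], [0.468, -0.884, 0.003], [0.0, -0.003, -1.0]]
force: [-0.0, 0.4, -3.8]
opening: 0.185
```

```bash
python3 -c "
from h import *
st()
rel(tw(-120,-85,105),5.2)
cap('scene','s8')
z=ld('s8'); cv2.imwrite('pics/s8c.png',cv2.resize(z['p'][130:340,160:440][:,:,::-1],None,fx=2.8,fy=2.8))"
```

```text
t 10.1 pos [ 0.4391 -0.3094  0.1064] trk mm [-185.6 -314.1  106.4] F [-0.01  0.39 -3.83] M [-0.04 -0.06 -0.07] op 0.185 q [-47.  34. 101.   0.  45.  15.] xang 27.9
dp [ 148.9 -186.     2. ] turn [-0.17  0.01 22.7 ]
```

View pics/s8c.png

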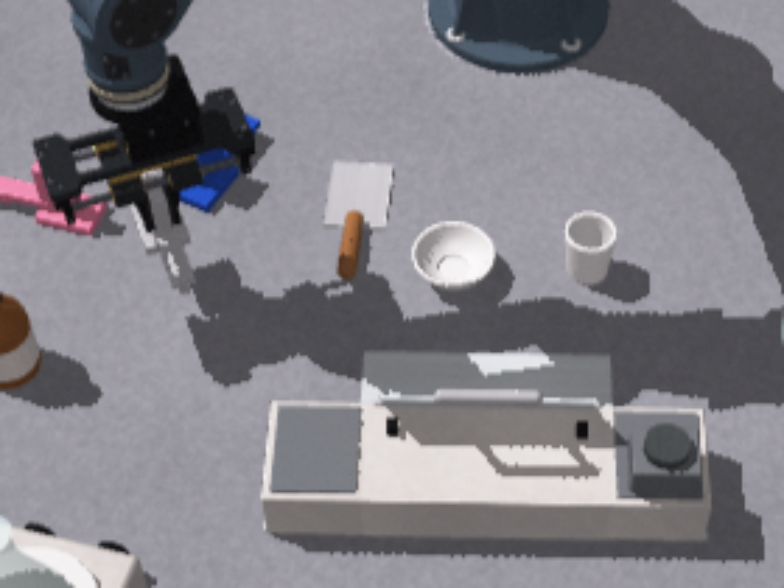

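jog_arm --rows '[{"dp":[35,-44,2],"turn":[0,0,7.5],"grip":0},{"dp":[70,-88,2],"turn":[0,0,15],"grip":0},{"dp":[110,-138,2],"turn":[-0.2,0,22.7],"grip":0},{"dp":[140,-175,2],"turn":[-0.2,0,22.7],"grip":0},{"dp":[149,-186,2],"turn":[-0.2,0,22.7],"grip":0},{"dp":[149,-186,2],"turn":[-0.2,0,22.7],"grip":0},{"dp":[149,-186,2],"turn":[-0.2,0,22.7],"grip":0}]'

```text
time_s: 10.85
position: [0.4834, -0.0745, 0.1041]
tcp_rot: [[0.996, 0.094, -0.002], [0.094, -0.996, -0.001], [-0.002, 0.0, -1.0]]
force: [0.3, -0.2, -3.2]
opening: 0.185
```

```bash
python3 -c "
from h import *
st()
rel(tw(-110,-85,60),5.2)
cap('wrist','w9')"
```

```text
t 10.85 pos [ 0.4834 -0.0745  0.1041] trk mm [-120.2  -84.2  104.1] F [ 0.26 -0.17 -3.2 ] M [0.01 0.03 0.01] op 0.185 q [-22.  32. 108.  -0.  40.  63.] xang 5.37
dp [10.3  0.9 44.1] turn [0.02 0.12 0.17]
```

View pics/w9.png

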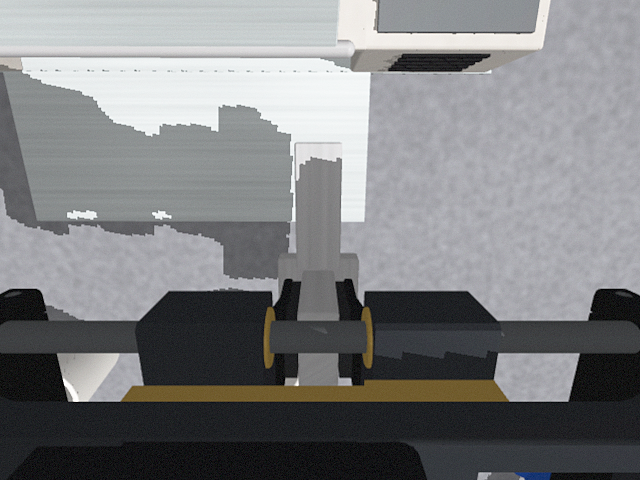

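```bash
python3 -c "
from h import *
z=ld('w9')
def T(p): q=p[:2]-O; return np.round([q@X*1000,q@Y*1000,p[2]*1000],1)
print('apron corner',T(ray(z,364.5,221.5,.005)),'left',T(ray(z,38,221,.005)))
h=.1041-.0375+.024
for u in (296.5,341.5): print('tip',T(ray(z,u,143,h)))
print('housing corner',T(ray(z,353,70,.067)), T(ray(z,491,72,.0)))
print('housing top front', T(ray(z,540,48,.067)))
w=cloud(z);print(T(w[160,320]),T(w[150,310]),T(w[200,320]))
U=np.arange(640)[None];V=np.arange(480)[:,None]
m=(U>300)&(U<338)&(V>146)&(V<245); q=w[m]; q=q[~np.isnan(q[:,0])]; r=(q[:,:2]-O)
A=np.c_[r@X,r@Y,np.ones(len(r))]; print('tongue plane slope deg', np.degrees(np.linalg.lstsq(A,q[:,2],rcond=None)[0][:2]),'z at mean',q[:,2].mean())
"
```

```text
apron corner [-101.1 -118.5    5. ] left [-101.5  121.7    5. ]
tip [-45.2 -74.4  90.6]
tip [-45.2 -94.8  90.6]
housing corner [ -10.8 -101.2   67. ] [   0.1 -199.4    0. ]
housing top front [  -0.9 -191.4   67. ]
[-52.7 -85.1  90.5] [-48.3 -80.5  91. ] [-71.3 -85.2  90.2]
tongue plane slope deg [-0.2462 -0.065 ] z at mean 0.09081115213155164
```

jog_arm --rows '[{"dp":[0,0.5,20],"turn":[0,0.1,0.2],"grip":0},{"dp":[0,0.5,44],"turn":[0,0.1,0.2],"grip":0},{"dp":[0,0.5,44],"turn":[0,0.1,0.2],"grip":0},{"dp":[20,0.5,44],"turn":[0,0.1,0.2],"grip":0},{"dp":[45,0.5,44],"turn":[0,0.1,0.2],"grip":0},{"dp":[70,0.5,44],"turn":[0,0.1,0.2],"grip":0},{"dp":[90,0.5,44],"turn":[0,0.1,0.2],"grip":0},{"dp":[90,0.5,44],"turn":[0,0.1,0.2],"grip":0},{"dp":[90,0.5,44],"turn":[0,0.1,0.2],"grip":0}]'

```text
time_s: 11.8
position: [0.5733, -0.069, 0.0617]
tcp_rot: [[0.996, 0.086, 0.001], [0.086, -0.996, -0.001], [0.001, 0.001, -1.0]]
force: [-0.5, 1.2, -3.5]
opening: 0.182
```

```bash
python3 -c "
from h import *
st()
rel(tw(-30,-85,50.5),5.2)
cap('wrist','w10')"
```

```text
t 11.8 pos [ 0.5733 -0.069   0.0617] trk mm [-30.2 -86.8  61.7] F [-0.53  1.2  -3.51] M [-0.   -0.02 -0.01] op 0.182 q [-18.  41.  96.  -0.  43.  67.] xang 4.94
dp [ 0.2 -1.9 11.2] turn [ 0.06 -0.06 -0.26]
```

View pics/w10.png

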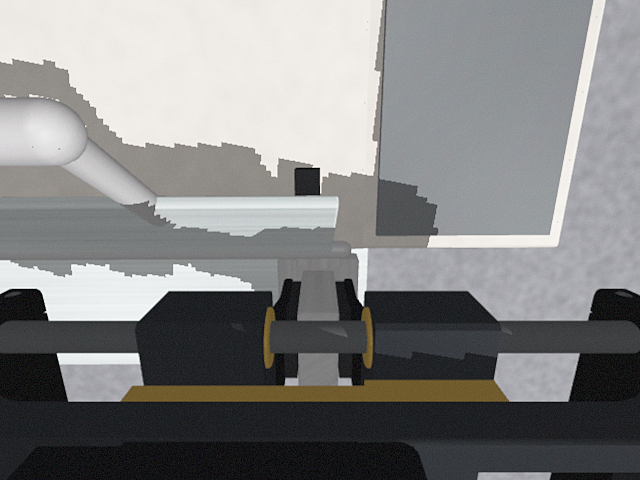

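jog_arm --rows '[{"dp":[0,0,4],"turn":[0,0,0],"grip":0},{"dp":[0,0,8],"turn":[0,0,0],"grip":0},{"dp":[0,0,8],"turn":[0,0,0],"grip":0},{"dp":[0,0,8],"turn":[0,0,0],"grip":0}]'

```text
time_s: 12.25
position: [0.5734, -0.0682, 0.0532]
tcp_rot: [[0.996, 0.087, 0.001], [0.087, -0.996, -0.001], [0.001, 0.001, -1.0]]
force: [-0.1, 0.2, -2.4]
opening: 0.183
```

```bash
python3 -c "
from h import *
st()"
```

```text
t 12.25 pos [ 0.5734 -0.0682  0.0532] trk mm [-30.  -86.   53.2] F [-0.11  0.16 -2.42] M [0.03 0.04 0.07] op 0.183 q [-18.  41.  97.  -0.  42.  67.] xang 4.99
```

jog_arm --rows '[{"dp":[0,0,0.5],"turn":[0,0,0],"grip":0},{"dp":[0,0,1],"turn":[0,0,0],"grip":0},{"dp":[0,0,1],"turn":[0,0,0],"grip":0}]'

```text
time_s: 12.55
position: [0.574, -0.0682, 0.0525]
tcp_rot: [[0.996, 0.087, 0.002], [0.087, -0.996, -0.001], [0.002, 0.001, -1.0]]
force: [0.0, 0.4, -3.4]
opening: 0.182
```

```bash
python3 -c "
from h import *
st()"
```

```text
t 12.55 pos [ 0.574  -0.0682  0.0525] trk mm [-29.5 -86.1  52.5] F [ 0.    0.45 -3.43] M [ 0.04 -0.04 -0.06] op 0.182 q [-18.  41.  97.  -0.  42.  67.] xang 5.0
```

jog_arm --rows '[{"dp":[0,0,1],"turn":[0,0,0],"grip":0},{"dp":[0,0,1],"turn":[0,0,0],"grip":0}]'

```text
time_s: 12.75
position: [0.5738, -0.0681, 0.0513]
tcp_rot: [[0.996, 0.087, 0.002], [0.087, -0.996, -0.001], [0.002, 0.001, -1.0]]
force: [0.2, 0.5, -3.0]
opening: 0.184
```

jog_arm --rows '[{"dp":[0,0,1],"turn":[0,0,0],"grip":0},{"dp":[0,0,1],"turn":[0,0,0],"grip":0}]'

```text
time_s: 12.95
position: [0.574, -0.0682, 0.0505]
tcp_rot: [[0.996, 0.087, 0.003], [0.087, -0.996, -0.001], [0.002, 0.001, -1.0]]
force: [-0.0, 0.2, -2.5]
opening: 0.185
```

```bash
python3 -c "
from h import *
st()"
```

```text
t 12.95 pos [ 0.574  -0.0682  0.0505] trk mm [-29.4 -86.1  50.5] F [-0.03  0.18 -2.48] M [0.03 0.01 0.01] op 0.185 q [-18.  42.  97.  -0.  42.  67.] xang 5.0
```

jog_arm --rows '[{"dp":[0,0,1],"turn":[0,0,0],"grip":0},{"dp":[0,0,1],"turn":[0,0,0],"grip":0}]'

```text
time_s: 13.15
position: [0.5739, -0.0682, 0.0503]
tcp_rot: [[0.996, 0.087, 0.003], [0.087, -0.996, -0.001], [0.003, 0.002, -1.0]]
force: [-2.7, -0.3, 3.3]
opening: 0.18
```

```bash
python3 -c "
from h import *
st()"
```

```text
t 13.15 pos [ 0.5739 -0.0682  0.0503] trk mm [-29.5 -86.1  50.3] F [-2.69 -0.34  3.34] M [ 0.07  0.13 -0.  ] op 0.18 q [-18.  42.  97.  -0.  41.  67.] xang 5.0
```

jog_arm --rows '[{"dp":[0,0,-0.4],"turn":[0,0,0],"grip":0},{"dp":[0,-3,-0.4],"turn":[0,0,0],"grip":0},{"dp":[0,-6,-0.4],"turn":[0,0,0],"grip":0},{"dp":[0,-9,-0.4],"turn":[0,0,0],"grip":0},{"dp":[0,-12,-0.4],"turn":[0,0,0],"grip":0},{"dp":[0,-14,-0.4],"turn":[0,0,0],"grip":0},{"dp":[0,-16,-0.4],"turn":[0,0,0],"grip":0}]'

```text
time_s: 13.85
position: [0.5733, -0.0524, 0.0502]
tcp_rot: [[0.996, 0.087, 0.004], [0.087, -0.996, -0.002], [0.004, 0.002, -1.0]]
force: [0.5, -3.5, 2.2]
opening: 0.181
```

```bash
python3 -c "
from h import *
st()"
```

```text
t 13.85 pos [ 0.5733 -0.0524  0.0502] trk mm [-28.7 -70.3  50.2] F [ 0.49 -3.49  2.19] M [-0.52 -0.43 -0.19] op 0.181 q [-16.  42.  97.  -0.  41.  69.] xang 5.0
```

jog_arm --rows '[{"dp":[0,-2,-0.2],"turn":[0,0,0],"grip":0},{"dp":[0,-4,-0.2],"turn":[0,0,0],"grip":0},{"dp":[0,-6,-0.2],"turn":[0,0,0],"grip":0},{"dp":[0,-8,-0.2],"turn":[0,0,0],"grip":0},{"dp":[0,-10,-0.2],"turn":[0,0,0],"grip":0},{"dp":[0,-12,-0.2],"turn":[0,0,0],"grip":0},{"dp":[0,-14,-0.2],"turn":[0,0,0],"grip":0},{"dp":[0,-16,-0.2],"turn":[0,0,0],"grip":0}]'

```text
time_s: 14.65
position: [0.5713, -0.0364, 0.0502]
tcp_rot: [[0.996, 0.087, 0.003], [0.087, -0.996, -0.001], [0.003, 0.002, -1.0]]
force: [0.5, -4.8, 6.0]
opening: 0.181
```

```bash
python3 -c "
from h import *
st()"
```

```text
t 14.65 pos [ 0.5713 -0.0364  0.0502] trk mm [-29.2 -54.1  50.2] F [ 0.48 -4.79  6.02] M [-0.64 -0.51 -0.27] op 0.181 q [-15.  41.  97.  -0.  41.  70.] xang 4.99
```

jog_arm --rows '[{"dp":[0,-1,-0.5],"turn":[0,0,0],"grip":0},{"dp":[0,-2,-0.5],"turn":[0,0,0],"grip":0},{"dp":[0,-3,-0.5],"turn":[0,0,0],"grip":0},{"dp":[0,-4,-0.5],"turn":[0,0,0],"grip":0}]'

```text
time_s: 15.05
position: [0.5704, -0.0322, 0.0503]
tcp_rot: [[0.996, 0.087, 0.002], [0.087, -0.996, -0.001], [0.001, 0.001, -1.0]]
force: [0.6, -3.0, 3.2]
opening: 0.182
```

```bash
python3 -c "
from h import *
st()"
```

```text
t 15.05 pos [ 0.5704 -0.0322  0.0503] trk mm [-29.7 -49.9  50.3] F [ 0.64 -2.96  3.22] M [-0.55 -0.38 -0.17] op 0.182 q [-14.  41.  98.  -0.  41.  71.] xang 5.0
```

jog_arm --rows '[{"dp":[0,-1,0],"turn":[0,0,0],"grip":0},{"dp":[0,-2,0],"turn":[0,0,0],"grip":0},{"dp":[0,-3,0],"turn":[0,0,0],"grip":0},{"dp":[0,-4,0],"turn":[0,0,0],"grip":0}]'

```text
time_s: 15.45
position: [0.5701, -0.0282, 0.0504]
tcp_rot: [[0.996, 0.087, 0.002], [0.087, -0.996, -0.001], [0.002, 0.001, -1.0]]
force: [-0.1, -2.0, 2.5]
opening: 0.183
```

jog_arm --rows '[{"dp":[0,-1,0],"turn":[0,0,0],"grip":0},{"dp":[0,-2,0],"turn":[0,0,0],"grip":0},{"dp":[0,-3,0],"turn":[0,0,0],"grip":0},{"dp":[0,-4,0],"turn":[0,0,0],"grip":0}]'

```text
time_s: 15.85
position: [0.5698, -0.0242, 0.0504]
tcp_rot: [[0.996, 0.087, 0.002], [0.087, -0.996, -0.001], [0.002, 0.001, -1.0]]
force: [0.4, -2.1, 1.3]
opening: 0.183
```

jog_arm --rows '[{"dp":[0,-1,0.1],"turn":[0,0,0],"grip":0},{"dp":[0,-2,0.1],"turn":[0,0,0],"grip":0},{"dp":[0,-3,0.1],"turn":[0,0,0],"grip":0},{"dp":[0,-4,0.1],"turn":[0,0,0],"grip":0}]'

```text
time_s: 16.25
position: [0.5696, -0.0202, 0.0503]
tcp_rot: [[0.996, 0.087, 0.002], [0.087, -0.996, -0.001], [0.002, 0.001, -1.0]]
force: [-0.0, -1.3, 2.0]
opening: 0.179
```

jog_arm --rows '[{"dp":[0,-1,0],"turn":[0,0,0],"grip":0},{"dp":[0,-2,0],"turn":[0,0,0],"grip":0},{"dp":[0,-3,0],"turn":[0,0,0],"grip":0},{"dp":[0,-4,0],"turn":[0,0,0],"grip":0}]'

```text
time_s: 16.65
position: [0.5693, -0.0163, 0.0503]
tcp_rot: [[0.996, 0.087, 0.002], [0.087, -0.996, -0.001], [0.002, 0.001, -1.0]]
force: [0.2, -0.5, 2.6]
opening: 0.182
```

jog_arm --rows '[{"dp":[0,-1,0],"turn":[0,0,0],"grip":0},{"dp":[0,-2,0],"turn":[0,0,0],"grip":0},{"dp":[0,-3,0],"turn":[0,0,0],"grip":0},{"dp":[0,-4,0],"turn":[0,0,0],"grip":0}]'

```text
time_s: 17.05
position: [0.569, -0.0123, 0.0503]
tcp_rot: [[0.996, 0.087, 0.002], [0.087, -0.996, -0.001], [0.002, 0.001, -1.0]]
force: [-0.6, -2.1, 1.2]
opening: 0.181
```

jog_arm --rows '[{"dp":[0,-1,0],"turn":[0,0,0],"grip":0},{"dp":[0,-2,0],"turn":[0,0,0],"grip":0},{"dp":[0,-3,0],"turn":[0,0,0],"grip":0},{"dp":[0,-4,0],"turn":[0,0,0],"grip":0}]'

```text
time_s: 17.45
position: [0.5686, -0.0083, 0.0504]
tcp_rot: [[0.996, 0.087, 0.002], [0.087, -0.996, -0.001], [0.002, 0.001, -1.0]]
force: [0.7, -2.4, 1.3]
opening: 0.185
```

jog_arm --rows '[{"dp":[0,-1,0.1],"turn":[0,0,0],"grip":0},{"dp":[0,-2,0.1],"turn":[0,0,0],"grip":0},{"dp":[0,-3,0.1],"turn":[0,0,0],"grip":0},{"dp":[0,-4,0.1],"turn":[0,0,0],"grip":0}]'

```text
time_s: 17.85
position: [0.5684, -0.0044, 0.0503]
tcp_rot: [[0.996, 0.087, 0.003], [0.087, -0.996, -0.001], [0.002, 0.001, -1.0]]
force: [0.0, -1.6, 1.1]
opening: 0.184
```

jog_arm --rows '[{"dp":[0,-1,0],"turn":[0,0,0],"grip":0},{"dp":[0,-2,0],"turn":[0,0,0],"grip":0},{"dp":[0,-3,0],"turn":[0,0,0],"grip":0},{"dp":[0,-4,0],"turn":[0,0,0],"grip":0}]'

```text
time_s: 18.25
position: [0.5681, -0.0004, 0.0503]
tcp_rot: [[0.996, 0.087, 0.003], [0.087, -0.996, -0.001], [0.003, 0.001, -1.0]]
force: [-0.3, -2.3, 2.3]
opening: 0.182
```

```bash
python3 -c "
from h import *
st()
cap('wrist','w11')"
```

```text
t 18.25 pos [ 0.5681 -0.0004  0.0503] trk mm [-29.2 -18.   50.3] F [-0.29 -2.29  2.31] M [-0.39 -0.32 -0.11] op 0.182 q [-11.  41.  98.  -0.  40.  74.] xang 5.0
```

View pics/w11.png

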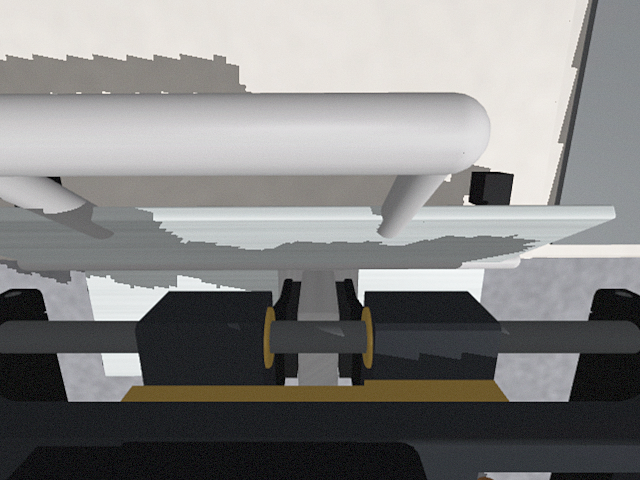

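jog_arm --rows '[{"dp":[0,-1,0],"turn":[0,0,0],"grip":0},{"dp":[0,-2,0],"turn":[0,0,0],"grip":0},{"dp":[0,-3,0],"turn":[0,0,0],"grip":0},{"dp":[0,-4,0],"turn":[0,0,0],"grip":0}]'

```text
time_s: 18.7
position: [0.5677, 0.0036, 0.0503]
tcp_rot: [[0.996, 0.087, 0.003], [0.087, -0.996, -0.001], [0.002, 0.001, -1.0]]
force: [0.3, -2.5, 2.3]
opening: 0.183
```

jog_arm --rows '[{"dp":[0,-1,0],"turn":[0,0,0],"grip":0},{"dp":[0,-2,0],"turn":[0,0,0],"grip":0},{"dp":[0,-3,0],"turn":[0,0,0],"grip":0},{"dp":[0,-4,0],"turn":[0,0,0],"grip":0}]'

```text
time_s: 19.1
position: [0.5673, 0.0075, 0.0503]
tcp_rot: [[0.996, 0.087, 0.003], [0.087, -0.996, -0.001], [0.002, 0.001, -1.0]]
force: [0.4, -3.3, 2.3]
opening: 0.181
```

jog_arm --rows '[{"dp":[0,-1,0],"turn":[0,0,0],"grip":0},{"dp":[0,-2,0],"turn":[0,0,0],"grip":0},{"dp":[0,-3,0],"turn":[0,0,0],"grip":0},{"dp":[0,-4,0],"turn":[0,0,0],"grip":0}]'

```text
time_s: 19.5
position: [0.567, 0.0116, 0.0503]
tcp_rot: [[0.996, 0.087, 0.002], [0.087, -0.996, -0.001], [0.002, 0.001, -1.0]]
force: [-0.2, -2.8, 3.2]
opening: 0.181
```

jog_arm --rows '[{"dp":[0,-1,0],"turn":[0,0,0],"grip":0},{"dp":[0,-2,0],"turn":[0,0,0],"grip":0},{"dp":[0,-3,0],"turn":[0,0,0],"grip":0},{"dp":[0,-4,0],"turn":[0,0,0],"grip":0}]'

```text
time_s: 19.9
position: [0.5666, 0.0156, 0.0503]
tcp_rot: [[0.996, 0.087, 0.002], [0.087, -0.996, -0.001], [0.002, 0.001, -1.0]]
force: [0.7, -2.5, 2.6]
opening: 0.181
```

jog_arm --rows '[{"dp":[0,-1,0],"turn":[0,0,0],"grip":0},{"dp":[0,-2,0],"turn":[0,0,0],"grip":0},{"dp":[0,-3,0],"turn":[0,0,0],"grip":0},{"dp":[0,-4,0],"turn":[0,0,0],"grip":0}]'

```text
time_s: 20.3
position: [0.5663, 0.0195, 0.0503]
tcp_rot: [[0.996, 0.087, 0.002], [0.087, -0.996, -0.001], [0.002, 0.001, -1.0]]
force: [1.1, -1.5, 3.2]
opening: 0.186
```

jog_arm --rows '[{"dp":[0,-1,0],"turn":[0,0,0],"grip":0},{"dp":[0,-2,0],"turn":[0,0,0],"grip":0},{"dp":[0,-3,0],"turn":[0,0,0],"grip":0},{"dp":[0,-4,0],"turn":[0,0,0],"grip":0}]'

```text
time_s: 20.7
position: [0.5659, 0.0235, 0.0503]
tcp_rot: [[0.996, 0.087, 0.003], [0.087, -0.996, -0.001], [0.002, 0.001, -1.0]]
force: [0.2, -2.3, 3.8]
opening: 0.178
```

jog_arm --rows '[{"dp":[0,-1,-0.1],"turn":[0,0,0],"grip":0},{"dp":[0,-2,-0.1],"turn":[0,0,0],"grip":0},{"dp":[0,-3,-0.1],"turn":[0,0,0],"grip":0},{"dp":[0,-4,-0.1],"turn":[0,0,0],"grip":0}]'

```text
time_s: 21.1
position: [0.5655, 0.0275, 0.0503]
tcp_rot: [[0.996, 0.087, 0.002], [0.087, -0.996, -0.001], [0.002, 0.001, -1.0]]
force: [-0.6, -4.1, 3.8]
opening: 0.184
```

jog_arm --rows '[{"dp":[0,-1,0],"turn":[0,0,0],"grip":0},{"dp":[0,-2,0],"turn":[0,0,0],"grip":0},{"dp":[0,-3,0],"turn":[0,0,0],"grip":0},{"dp":[0,-4,0],"turn":[0,0,0],"grip":0}]'

```text
time_s: 21.5
position: [0.5651, 0.0315, 0.0503]
tcp_rot: [[0.996, 0.087, 0.002], [0.087, -0.996, -0.001], [0.002, 0.001, -1.0]]
force: [0.4, -1.6, 3.9]
opening: 0.182
```

jog_arm --rows '[{"dp":[0,-1,-0.1],"turn":[0,0,0],"grip":0},{"dp":[0,-2,-0.1],"turn":[0,0,0],"grip":0},{"dp":[0,-3,-0.1],"turn":[0,0,0],"grip":0},{"dp":[0,-4,-0.1],"turn":[0,0,0],"grip":0}]'

```text
time_s: 21.9
position: [0.5647, 0.0355, 0.0503]
tcp_rot: [[0.996, 0.087, 0.002], [0.087, -0.996, -0.001], [0.002, 0.001, -1.0]]
force: [-0.4, -2.3, 2.4]
opening: 0.184
```

jog_arm --rows '[{"dp":[0,-1,0],"turn":[0,0,0],"grip":0},{"dp":[0,-2,0],"turn":[0,0,0],"grip":0},{"dp":[0,-3,0],"turn":[0,0,0],"grip":0},{"dp":[0,-4,0],"turn":[0,0,0],"grip":0}]'

```text
time_s: 22.3
position: [0.5643, 0.0395, 0.0504]
tcp_rot: [[0.996, 0.087, 0.002], [0.087, -0.996, -0.001], [0.002, 0.001, -1.0]]
force: [-0.5, -3.3, 1.7]
opening: 0.181
```

jog_arm --rows '[{"dp":[0,-1,0],"turn":[0,0,0],"grip":0},{"dp":[0,-2,0],"turn":[0,0,0],"grip":0},{"dp":[0,-3,0],"turn":[0,0,0],"grip":0},{"dp":[0,-4,0],"turn":[0,0,0],"grip":0}]'

```text
time_s: 22.7
position: [0.564, 0.0435, 0.0503]
tcp_rot: [[0.996, 0.087, 0.002], [0.087, -0.996, -0.001], [0.002, 0.001, -1.0]]
force: [0.8, -2.4, 1.3]
opening: 0.179
```

jog_arm --rows '[{"dp":[0,-1,0],"turn":[0,0,0],"grip":0},{"dp":[0,-2,0],"turn":[0,0,0],"grip":0},{"dp":[0,-3,0],"turn":[0,0,0],"grip":0},{"dp":[0,-4,0],"turn":[0,0,0],"grip":0}]'

```text
time_s: 23.1
position: [0.5636, 0.0475, 0.0503]
tcp_rot: [[0.996, 0.087, 0.002], [0.087, -0.996, -0.001], [0.002, 0.001, -1.0]]
force: [0.2, -2.4, 2.3]
opening: 0.183
```

```bash
python3 -c "
from h import *
st()
"
```

```text
t 23.1 pos [0.5636 0.0475 0.0503] trk mm [-29.3  30.1  50.3] F [ 0.2 -2.4  2.3] M [-0.35 -0.24 -0.14] op 0.183 q [-6. 41. 98. -0. 40. 79.] xang 5.0
```

jog_arm --rows '[{"dp":[0,-1,0],"turn":[0,0,0],"grip":0},{"dp":[0,-2,0],"turn":[0,0,0],"grip":0},{"dp":[0,-3,0],"turn":[0,0,0],"grip":0},{"dp":[0,-4,0],"turn":[0,0,0],"grip":0}]'

```text
time_s: 23.5
position: [0.5624, 0.0518, 0.0498]
tcp_rot: [[0.996, 0.087, -0.0], [0.087, -0.996, -0.001], [-0.0, 0.001, -1.0]]
force: [0.2, -0.3, -2.0]
opening: 0.181
```

jog_arm --rows '[{"dp":[0,-1,0],"turn":[0,0,0],"grip":0},{"dp":[0,-2,0],"turn":[0,0,0],"grip":0},{"dp":[0,-3,0],"turn":[0,0,0],"grip":0},{"dp":[0,-4,0],"turn":[0,0,0],"grip":0}]'

```text
time_s: 23.9
position: [0.563, 0.0554, 0.0504]
tcp_rot: [[0.996, 0.087, 0.002], [0.087, -0.996, -0.001], [0.002, 0.001, -1.0]]
force: [-0.4, -0.0, -1.3]
opening: 0.184
```

jog_arm --rows '[{"dp":[0,1,0],"turn":[0,0,0],"grip":0},{"dp":[0,2,0],"turn":[0,0,0],"grip":0},{"dp":[0,2.5,0],"turn":[0,0,0],"grip":0},{"dp":[0,2.5,0],"turn":[0,0,0],"grip":0}]'

```text
time_s: 24.3
position: [0.5633, 0.0526, 0.0504]
tcp_rot: [[0.996, 0.087, 0.002], [0.087, -0.996, -0.001], [0.002, 0.001, -1.0]]
force: [0.2, -0.1, -2.5]
opening: 0.183
```

```bash
python3 -c "
from h import *
st()
"
```

```text
t 24.3 pos [0.5633 0.0526 0.0504] trk mm [-29.1  35.2  50.4] F [ 0.18 -0.11 -2.46] M [ 0.03 -0.02  0.  ] op 0.183 q [-6. 41. 98. -0. 40. 79.] xang 4.98
```

jog_arm --rows '[{"dp":[0,0,0.7],"turn":[0,0,0],"grip":0},{"dp":[0,0,1.5],"turn":[0,0,0],"grip":0},{"dp":[0,0,1.5],"turn":[0,0,0],"grip":0}]'

```text
time_s: 24.6
position: [0.5632, 0.0528, 0.0487]
tcp_rot: [[0.996, 0.087, 0.002], [0.087, -0.996, -0.001], [0.002, 0.001, -1.0]]
force: [-1.2, -0.6, -2.1]
opening: 0.18
```

```bash
python3 -c "
from h import *
st()
"
```

```text
t 24.6 pos [0.5632 0.0528 0.0487] trk mm [-29.2  35.4  48.7] F [-1.22 -0.57 -2.09] M [0.02 0.03 0.03] op 0.18 q [-6. 41. 98. -0. 40. 79.] xang 5.0
```

jog_arm --rows '[{"dp":[0,0,1],"turn":[0,0,0],"grip":0},{"dp":[0,0,2],"turn":[0,0,0],"grip":0},{"dp":[0,0,3],"turn":[0,0,0],"grip":0},{"dp":[0,0,3],"turn":[0,0,0],"grip":0}]'

```text
time_s: 25.0
position: [0.5632, 0.0529, 0.0457]
tcp_rot: [[0.996, 0.087, 0.002], [0.087, -0.996, -0.001], [0.002, 0.001, -1.0]]
force: [-0.6, 0.9, -3.0]
opening: 0.184
```

```bash
python3 -c "
from h import *
st()
"
```

```text
t 25.0 pos [0.5632 0.0529 0.0457] trk mm [-29.2  35.5  45.7] F [-0.6   0.88 -3.  ] M [-0.01 -0.01  0.04] op 0.184 q [-6. 42. 99. -0. 40. 79.] xang 5.0
```

jog_arm --rows '[{"dp":[0,0,1],"turn":[0,0,0],"grip":0},{"dp":[0,0,2],"turn":[0,0,0],"grip":0},{"dp":[0,0,2],"turn":[0,0,0],"grip":0}]'

```text
time_s: 25.3
position: [0.5632, 0.0528, 0.0437]
tcp_rot: [[0.996, 0.087, 0.002], [0.087, -0.996, -0.001], [0.002, 0.001, -1.0]]
force: [-0.4, -0.4, -2.5]
opening: 0.179
```

```bash
python3 -c "
from h import *
st()
"
```

```text
t 25.3 pos [0.5632 0.0528 0.0437] trk mm [-29.2  35.4  43.7] F [-0.39 -0.36 -2.53] M [ 0.03 -0.   -0.02] op 0.179 q [-6. 42. 99. -0. 40. 79.] xang 5.0
```

jog_arm --rows '[{"dp":[0,0,0.6],"turn":[0,0,0],"grip":0},{"dp":[0,0,1],"turn":[0,0,0],"grip":0},{"dp":[0,0,1],"turn":[0,0,0],"grip":0}]'

```text
time_s: 25.6
position: [0.5633, 0.0528, 0.0429]
tcp_rot: [[0.996, 0.087, 0.002], [0.087, -0.996, -0.001], [0.002, 0.001, -1.0]]
force: [-0.1, -0.0, -3.1]
opening: 0.181
```

jog_arm --rows '[{"dp":[0,0,0.3],"turn":[0,0,0],"grip":0},{"dp":[0,0,0.5],"turn":[0,0,0],"grip":0},{"dp":[0,0,0.5],"turn":[0,0,0],"grip":0}]'

```text
time_s: 25.9
position: [0.5634, 0.0528, 0.0426]
tcp_rot: [[0.996, 0.087, 0.003], [0.087, -0.996, -0.001], [0.002, 0.001, -1.0]]
force: [0.3, -0.2, -0.2]
opening: 0.189
```

```bash
python3 -c "
from h import *
st()
"
```

```text
t 25.9 pos [0.5634 0.0528 0.0426] trk mm [-29.   35.4  42.6] F [ 0.33 -0.24 -0.16] M [0.04 0.14 0.01] op 0.189 q [-6. 42. 99. -0. 39. 79.] xang 5.0
```

jog_arm --rows '[{"dp":[0,0,0],"turn":[0,0,0],"grip":0.25},{"dp":[0,0,0],"turn":[0,0,0],"grip":0.35},{"dp":[0,0,0],"turn":[0,0,0],"grip":0.45},{"dp":[0,0,0],"turn":[0,0,0],"grip":0.45}]'

```text
time_s: 26.3
position: [0.5635, 0.0528, 0.0425]
tcp_rot: [[0.996, 0.087, 0.003], [0.087, -0.996, -0.001], [0.003, 0.001, -1.0]]
force: [0.3, -1.1, 0.9]
opening: 0.411
```

jog_arm --rows '[{"dp":[0,0,-10],"turn":[0,0,0],"grip":0.45},{"dp":[0,0,-35],"turn":[0,0,0],"grip":0.45},{"dp":[-20,0,-80],"turn":[0,0,0],"grip":0.45},{"dp":[-70,0,-120],"turn":[0,0,0],"grip":0.45},{"dp":[-110,0,-140],"turn":[0,0,0],"grip":0.45},{"dp":[-110,0,-140],"turn":[0,0,0],"grip":0.45},{"dp":[-110,0,-140],"turn":[0,0,0],"grip":0.45}]'

```text
time_s: 27.0
position: [0.4527, 0.0435, 0.1837]
tcp_rot: [[0.996, 0.087, 0.005], [0.087, -0.996, -0.001], [0.005, 0.002, -1.0]]
force: [1.3, 0.3, -1.0]
opening: 0.453
```

```bash
python3 -c "
from h import *
st()
cap('wrist','w12');cap('scene','s12')
z=ld('s12'); cv2.imwrite('pics/s12c.png',cv2.resize(z['p'][130:340,160:480][:,:,::-1],None,fx=2.5,fy=2.5))"
```

```text
t 27.0 pos [0.4527 0.0435 0.1837] trk mm [-140.1   36.1  183.7] F [ 1.34  0.29 -0.99] M [0.02 0.01 0.01] op 0.453 q [ -9.  22. 109.  -0.  49.  76.] xang 4.98
```

View pics/w12.png

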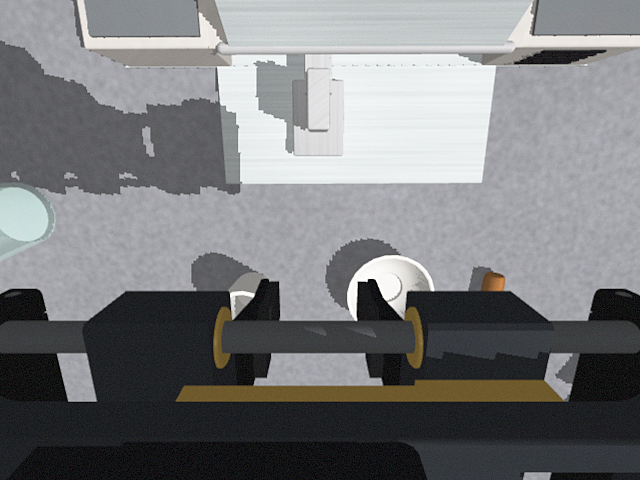

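View pics/s12c.png

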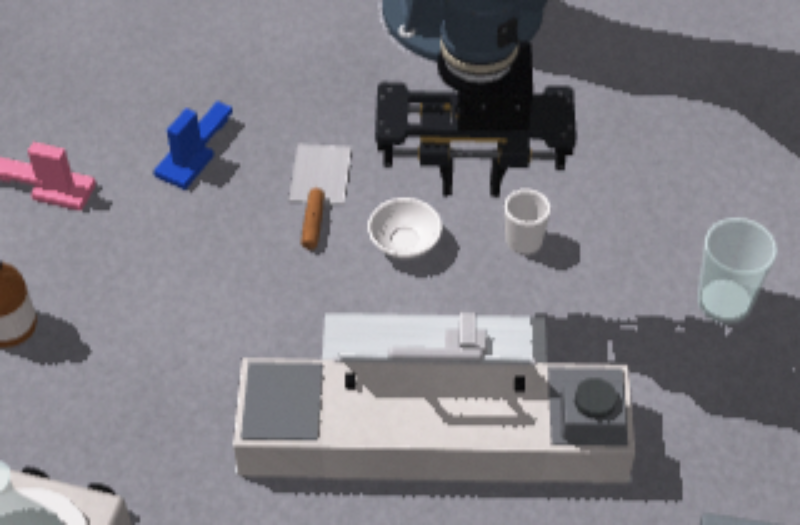

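```bash
python3 -c "
from h import *
z=ld('w12');w=cloud(z)
def reg(u0,u1,v0,v1):
    q=w[v0:v1,u0:u1].reshape(-1,3); q=q[~np.isnan(q[:,0])]; return q
f=reg(309,327,85,127); s=reg(329,341,85,150);a=reg(360,470,90,170)
for n,q in (('fin',f),('sole',s),('apron',a)):
    r=q[:,:2]-O; A=np.c_[r@X,r@Y,np.ones(len(r))]; c=np.linalg.lstsq(A-[*A[:,:2].mean(0),0],q[:,2],rcond=None)[0]; print(n,np.median(q[:,2]),'slope deg',np.degrees(c[:2]),'ctr',A[:,:2].mean(0))
for n in ('s12',):
    w=cloud(ld(n)).reshape(-1,3);w=w[~np.isnan(w[:,0])];r=w[:,:2]-O;t=np.c_[r@X,r@Y,w[:,2]]
    m=(abs(t[:,1])<.09)&(t[:,0]>.0)&(t[:,0]<.036)&(t[:,2]>.072)&(t[:,2]<.12); s=t[m]; print(len(s))
    c=np.polyfit(s[:,2],s[:,0],1); print('cover',np.pi/2+np.arctan(c[0]))
    m=(abs(t[:,1])<.037)&(t[:,0]>.03)&(t[:,2]>.13); s=t[m]; print('handle',len(s),s.mean(0),s.max(0))
"
```

```text
fin 0.07535024928921163 slope deg [-0.2785  0.4071] ctr [-0.0399  0.0357]
sole 0.017457360305746822 slope deg [ 5.4572 81.8492] ctr [-0.0439  0.0212]
apron 0.005284363244983825 slope deg [-0.0395  0.102 ] ctr [-0.0539 -0.0517]
156
cover 1.8444082186797133
handle 154 [0.0523 0.0007 0.1504] [0.0589 0.0367 0.1608]
```

```bash
python3 -c "
from h import *
st();print(bot.hand_in())"
```

```text
t 27.1 pos [0.4549 0.0432 0.1826] trk mm [-137.9   35.6  182.6] F [ 0.84  0.18 -0.68] M [ 0.04 -0.05 -0.06] op 0.452 q [ -9.  22. 109.  -0.  49.  76.] xang 4.98
the job is handed in; nothing more can be done
None
```

The job is handed in at 27.1 s. The cover is back on its stop, and the key sits flat on the apron with its foot in the hidden notch.

- **Cover:** I gripped the handle and swung it partway, then pushed it back between half-open fingers. At about 11 N it moved no further. From the depth picture the handle sits at about 2.1 rad. A rougher fit to the plate's edge gave 1.84 rad; I trusted the handle and the contact instead.
- **Drag:** I set the foot on the bar at about y = −86 mm and dragged it towards +y, mostly at 4–6 N by the wrist readings and about 9 N at one point. The load fell away at about y = +34 mm.
- **One slip past:** My step size carried the foot about 4 mm further, to about y = +38 mm. There was no rise in side force. I moved back 2.5 mm and the key then went down 8 mm freely until its sole met the apron.
- **Final check:** The fin's top is 75.3 mm above the bench (75 expected) and level to within 0.5°. My tilt reading of the sole was spoiled by neighbouring pixels, so I did not use it.
- **Surroundings:** In the last pictures the robot is clear of everything. The glassware, spatula and the blue and pink look-alikes that were in view stand where they were.

The strongest forces were about 20 N while swinging the cover with the handle gripped. I let go at that point to relieve the load.

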